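# Set tack-spacing tweezers over the heel marks

### The arm

A 6-joint arm with a two-finger parallel gripper is mounted at the origin on the work surface. World frame = base frame: x ahead of the robot, y to its left, z up, the work surface at z = 0. Lengths are in m, angles in rad, forces in N, time in s.
With the tool pointing down it reaches from about 0.35 to 0.975 m from the base axis. Payload 4.9 kg.
Tool frame: the origin (TCP) lies at the very end of the fingers, on their centre line; the grasp point (between the pads) lies 19 mm behind it (manip.grip_depth is the distance from the TCP to the grasp point, in m); z points along the fingers, x is the direction in which the jaws open and shut, and the axes are right-handed (so a half turn about z gives the same grasp; the last joint's range is limited). The gripper opens to 85 mm and grips with 20 to 120 N. Pads are 22 mm wide; open, the fingers measure 114 mm over their backs; the gripper's body (76 mm by 85 mm) begins 54 mm behind the grasp point. The pads swing forward as they close: fully open they stand 13 mm farther back than shut.
Start: joints at [-1.361, 0.053, 1.613, -0, 1.476, -0.119], TCP at [0.202, -0.592, 0.231] pointing down, gripper open.
Joint ranges: [-3.01, 3.01], [-1.01, 2.22], [0.06, 2.58], [-1.02, 4.17], [0.09, 2.62], [-3.14, 3.14]. Speed limits (rad/s): [2.57, 2.57, 3.14, 3.14, 3.14, 3.14].

### API

Orientations are given as a unit quaternion [w, x, y, z].
In Python, from plant import manip gives the robot as it stands. The module is installed in compiled form; this text tells all that it offers.
- The arm moves only by the shell command python3 -m crank 'ROWS' [OPENING]. ROWS is JSON, a list of rows, each a list of 4 numbers: the shift along the tool's x, y, z in cm, then the turn about the tool's z in units of 6 degrees (1.0 is 6 degrees). A call has 1 to 10 rows; each row shifts and turns the commanded pose from where the row before left it, along the tool's axes as they then stand; what a row does not reach is not made up. A row lasts 1/12 s, in which the tool goes at most 41.7 mm and 7.16 degrees, less where a joint would pass 70% of its speed; a pose out of reach is approached as far as the arm can. A call with a gripper value outside its range is refused whole. OPENING is the opening, from 0 (shut) to 1 (fully open), set as the call begins (- or left out, the last holds). The fingers move at their own pace and stop on an object; the grip force is fixed at half the most. Time passes only in rows, so rows that do not move let the fingers close. It gives the time, the measured TCP pose, the force and the opening at its end, in the units of the state.
- manip.state(): the state, without advancing time (a new reading comes with each control period).
- manip.grab_frame(name): name is "side" or "top" or "wrist"; returns a dict with "img" (420x560x3 uint8, red, green, blue), "intrinsics" (3x3 intrinsics, pixels), "position" and "orientation" of the camera in the world. Camera axes: x right, y up, looking along -z (the intrinsics and any distortion apply to the point x, -y, -z); pixel columns grow to the right and rows downward; lengths in m; the calibration is good to about 2 mm. A picture is of the moment at which its call begins. There is no depth.
- manip.job_done(): hands the job in, once; it reports no verdict.
The state is a dict: "time": time; "joint_pos": joint angles; "joint_vel": joint speeds; "joint_efforts": joint torques, N m; "tool_pos": TCP position; "tool_rot": TCP orientation; "contact_force": force on the tool from outside, world axes, zero at the start; "ft_torque": the same for the moment, N m; "gripper_width": opening from 0.0 (shut) to 1.0 (fully open).
Only numpy, scipy, OpenCV 4.12 (cv2) and the standard library are available. Lean on these libraries where they do the work, as an engineer would, in place of code of your own. Each camera call takes 0.05 s, during which the arm holds its last target.

### The job

Pick up the sprung tweezers from their wooden rest and bring the two bent-down tips over the two white tack marks on the heel of the black shoe sole, squeezing the legs until the tips are as far apart as the marks, one tip over each mark about half a centimetre up, not touching or pressing on the sole. Finish while still holding them there, steady at that gap and carried by the gripper alone, so that the cobbler can set a tack at each tip; leave the tin, the weight, the hammer and the brush where they are.

Things in the scene. Friction and masses are not known exactly. Their poses are not given: they have to be found in the camera images.
- tweezers: sprung steel tweezers, 156 mm long, about 70 g, lying level on the rest. Origin: grip station on the middle line, at the legs' underside (45 mm above the table at the start); x to the tips, y to the sprung leg, z up. Two legs 5 mm thick, 12 mm high (z 0 to 12) run from the dark block (x -109 to -87) to x = 47 mm, where 4 mm square ends bend 28 mm down below the underside
- grip_plate (a point): outer face of the flat red grip plate, 30 mm long, on the fixed leg, at x 0, y -12.5, z 6 mm of the tweezers. The fixed leg's middle is at y = -8 mm, parallel to x. In a gripper this plate lies flat on one pad, so at the marked gap the tips are 46.5 mm ahead (x) of the grip station, 8 mm either side of the middle between the pads
- grip_roller (a point): outer side of the red upright roller (10 mm thick) on the sprung leg, opposite the plate. Width over plate and roller: 37.8 mm untouched (tips 35 mm apart), 25.0 mm with the legs parallel (tips 16 mm apart, the marked gap); 1 mm of width is 1.5 mm at the tips. Spring: about 2 N at the grips when open, 8 N at the marked gap, so the width given to a gripper sets the gap
- tweezers_back (a point): upright hinge of the sprung leg at the back of the tweezers, x -95, y 8, z 6 mm in their frame
- spring_leg (a joint): angle of the sprung leg, rad: 0 = fully open (tips 35 mm apart), grows as it is squeezed, 0.135 = legs parallel, tips 16 mm apart (the marked gap), at most 0.23; about 0.007 rad per mm of tip spacing
- tip_fixed (a point): centre of the lower end of the fixed leg's tip (tweezers frame 46.5, -8, -28 mm)
- tip_spring (a point): centre of the lower end of the sprung leg's tip; with the legs parallel at 46.5, +8, -28 mm in the tweezers frame
- rest: wooden rest, fixed: base 150 x 80 x 8 mm with two cross bars 80 mm wide, 12 mm thick, tops at 45 mm, centred 78 mm behind and 34 mm ahead of its origin, so that the grip station lies over 100 mm of free space between them. Origin at table height, about under the tweezers' grip station; x towards the tips, z up.
- sole: black rubber shoe sole, tread up, on a light wooden board, fixed. Origin at table height under the midpoint of the two marks; x along the sole from heel to toe, y across it, z up. Board 300 x 120 x 12 mm (x -55 to 245 mm); the heel (x -34 to 60 mm, 68 mm wide) has its flat top 34 mm above the table, the rest of the sole 26 mm.
- mark_left (a point): white disc, 6 mm across, on the heel's top: 8 mm to +y of the sole's middle line, 34 mm above the table
- mark_right (a point): the other white disc, 8 mm to -y of the middle line; the marks are 16 mm apart centre to centre
- tack_tin: closed steel tin, 52 mm across, 45 mm high, standing loose; origin under its centre; bystander
- iron_weight: dark iron weight with a knob, 52 mm across, 70 mm high, standing loose; origin under its centre; bystander
- hammer: hammer lying loose along its x, off to one side; bystander
- shoe_brush: wooden shoe brush 150 x 50 x 38 mm lying loose, off to the other side; origin under its centre; bystander
Things that resemble listed ones, but are neither listed nor needed, are in the scene too. What is shaped like the tweezers but yellow is not meant.

How it is judged:
On the way, in this order (a step that is already met when the one before it is completed fails the run):
1. the tweezers are lifted clear of the rest in the gripper (contact force between tweezers and the fingers above 1 N and contact force between tweezers and sole below 0.2 N and contact force between tweezers and rest below 0.2 N and height (world z) of tweezers above 0.06 m), for 0.2 s.
2. the tips stand over the two marks at the marked gap, clear of the sole, and steady ((((horizontal distance between tip_fixed and mark_right below 0.005 m and z of tip_fixed in the frame of mark_right between 0.0005 and 0.015 m) and (horizontal distance between tip_spring and mark_left below 0.005 m and z of tip_spring in the frame of mark_left between 0.0005 and 0.015 m)) or ((horizontal distance between tip_fixed and mark_left below 0.005 m and z of tip_fixed in the frame of mark_left between 0.0005 and 0.015 m) and (horizontal distance between tip_spring and mark_right below 0.005 m and z of tip_spring in the frame of mark_right between 0.0005 and 0.015 m))) and distance between tip_fixed and tip_spring between 0.0138 and 0.0182 m and contact force between tweezers and the fingers above 1 N and contact force between tweezers and sole below 0.2 N and contact force between tweezers and rest below 0.2 N and linear speed of tweezers below 0.02 m/s and velocity of joint spring_leg between -0.1 and 0.1 rad/s), for 0.5 s.
At the end, for the whole second after the job is handed in: The gripper holds the tweezers, clear of the sole and the rest; the tips are 16 mm apart within 2.2 mm, each within 5 mm sideways of its own mark (either tip on either mark) and 0.5 to 15 mm above the heel, steady through the last second; bystanders within 20 mm of where they stood (all of step 2 and distance of each of tack_tin, iron_weight, hammer, shoe_brush from where it was at the start of the episode below 0.02 m); the arm keeps its last pose, push and grip.
It fails at once if the tweezers are pressed on the sole (over 5 N) (contact force between tweezers and sole above 5 N).
It fails at once if a bystander is moved by more than 20 mm (distance of any of tack_tin, iron_weight, hammer, shoe_brush from where it was at the start of the episode above 0.02 m).
It also fails if it takes over 38 s, if anything falls off the work surface, if the arm or the gripper's body presses on something with over 40 N, if the wrist force passes 120 N, or if a joint passes its speed limit or range.

## Working session

There is one attempt and no reset: what is moved stays moved. The work goes in short steps, Python scripts to look and compute and a shell command to move; the robot and the scene stay as the last step left them, time stands still between calls to the robot, and variables do not carry over. Pictures are saved under pics/ and viewed, and the job is handed in when it is done.

```bash
mkdir -p pics
cat > h.py <<'E'
import numpy as np, cv2
from scipy.spatial.transform import Rotation as R
from plant import manip
def rot(q): return R.from_quat([q[1],q[2],q[3],q[0]]).as_matrix()
def grab(n,name):
    f=manip.grab_frame(n); np.savez('pics/'+name+'.npz',**{k:np.array(v) for k,v in f.items()})
    cv2.imwrite('pics/'+name+'.png',np.array(f['img'])[:,:,::-1]); return f
def load(name): return dict(np.load('pics/'+name+'.npz'))
def ray(f,u,v):
    K=np.array(f['intrinsics']); d=np.linalg.solve(K,[u,v,1]); d=d*[1,-1,-1]
    return np.array(f['position']), rot(f['orientation'])@d
def at(f,u,v,z):
    p,d=ray(f,u,v); return p+d*(z-p[2])/d[2]
def proj(f,P):
    c=rot(f['orientation']).T@(np.array(P)-np.array(f['position'])); c=c*[1,-1,-1]
    q=np.array(f['intrinsics'])@c; return q[:2]/q[2]
def tri(fs,uvs):
    A=np.zeros((3,3));b=np.zeros(3)
    for f,(u,v) in zip(fs,uvs):
        p,d=ray(f,u,v); d/=np.linalg.norm(d); M=np.eye(3)-np.outer(d,d); A+=M;b+=M@p
    return np.linalg.solve(A,b)
def crop(name,u0,v0,u1,v1,s,out):
    i=cv2.imread('pics/'+name+'.png')[v0:v1,u0:u1]; cv2.imwrite('pics/'+out+'.png',cv2.resize(i,None,fx=s,fy=s,interpolation=cv2.INTER_CUBIC))
E
python3 - <<'E'
from h import *
for n in ['top','side','wrist']:
    f=grab(n,n+'0'); print(n,f.keys(),f['position'],f['orientation'],f['intrinsics'])
print(manip.state(), manip.grip_depth)
E
```

```text
top dict_keys(['img', 'intrinsics', 'position', 'orientation']) [0.36763323 0.08789157 1.11269139] [-0.70361895 -0.0144637   0.03619725  0.70950753] [[402.42738663   0.         276.6492129 ]
 [  0.         402.42738663 209.70605934]
 [  0.           0.           1.        ]]
side dict_keys(['img', 'intrinsics', 'position', 'orientation']) [ 0.00500125 -1.32772638  0.98555328] [ 0.86468711  0.47662314 -0.07292841 -0.140812  ] [[509.64969999   0.         281.35161761]
 [  0.         509.64969999 213.18973913]
 [  0.           0.           1.        ]]
wrist dict_keys(['img', 'intrinsics', 'position', 'orientation']) [ 0.27558799 -0.56625355  0.37414816] [ 0.8035976  -0.12445786  0.09037328 -0.57495548] [[349.28602026   0.         277.24313054]
 [  0.         349.28602026 210.41516506]
 [  0.           0.           1.        ]]
{'time': 0.15, 'joint_pos': array([-1.36101606e+00,  5.32318010e-02,  1.61399978e+00,  2.65766047e-05,
        1.47600965e+00, -1.19049192e-01]), 'joint_vel': array([-0.00161337, -0.00135922, -0.00420065,  0.00163888,  0.00037493,
        0.00010921]), 'joint_efforts': array([ 7.76211164e-04, -3.94241560e+01, -3.70722127e+01, -1.80089037e-04,
        4.61792442e-03,  1.66845558e-05]), 'tool_pos': array([ 0.20170871, -0.59103074,  0.2303163 ]), 'tool_rot': array([-5.65597633e-04,  8.13305640e-01, -5.81836107e-01, -5.99775791e-04]), 'contact_force': array([-0.2217485 , -0.02757828,  0.79534802]), 'ft_torque': array([-0.00374717,  0.00576117,  0.0327351 ]), 'gripper_width': 0.9980685255931883} 0.0187
```

View pics/top0.png

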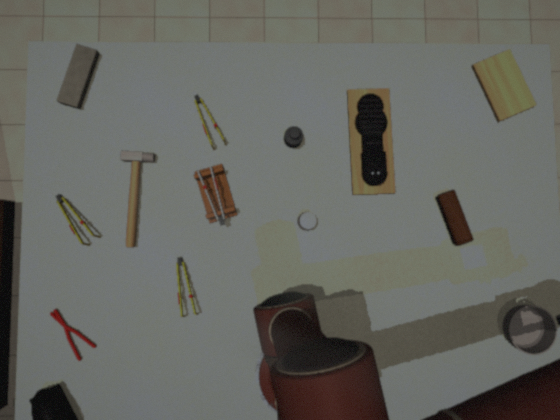

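View pics/side0.png

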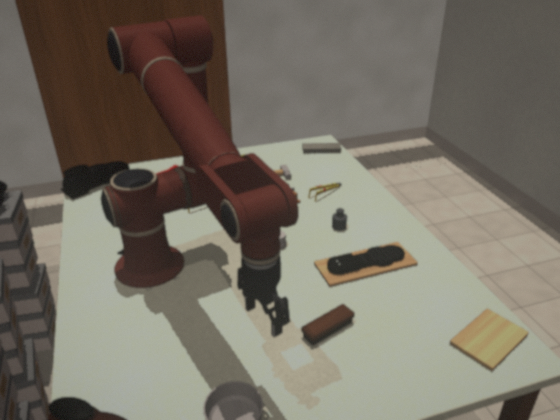

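View pics/wrist0.png

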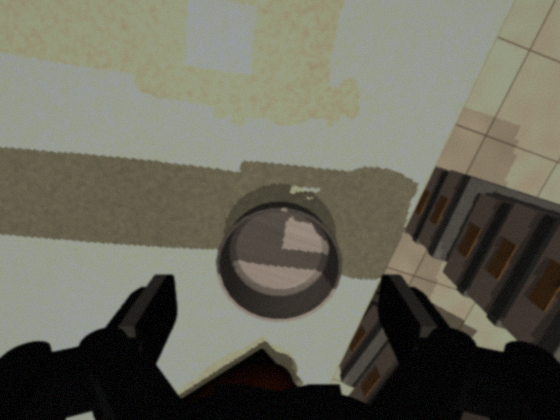

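The top picture shows the steel tweezers on the red-brown rest at about (215,193). The yellow lookalikes are at (210,122), (78,219) and (187,288), and the red pliers are at (72,333). The sole's heel, with its white dots, is near (373,173). The tin is at (307,220), the weight at (293,137), the hammer at (135,195) and the brush at (454,217). The grey tweezers on the rest are the ones I want, so I'll check them in a close crop.

Run:
```python
from h import *
crop('top0',185,155,245,235,7,'c1'); crop('top0',340,140,400,200,8,'c2')
f=load('top0')
for n,u,v,z in [('tw',215,193,.05),('heel',373,173,.034),('tin',308,220,.045),('wt',293,137,.04)]: print(n,at(f,u,v,z))
```

```text
tw [0.48927564 0.217509   0.05      ]
heel [ 0.54338239 -0.20941664  0.034     ]
tin [ 0.41608228 -0.02857265  0.045     ]
wt [0.64190352 0.0082941  0.04      ]
```

View pics/c1.png

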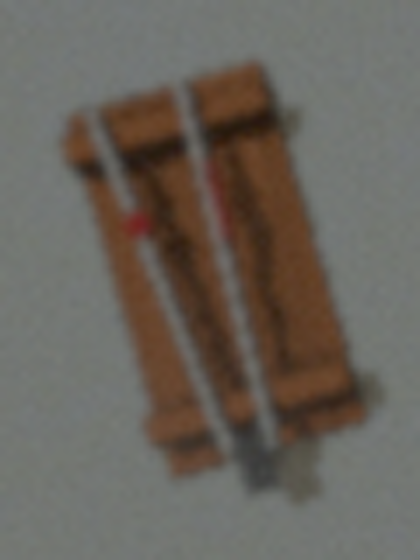

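View pics/c2.png

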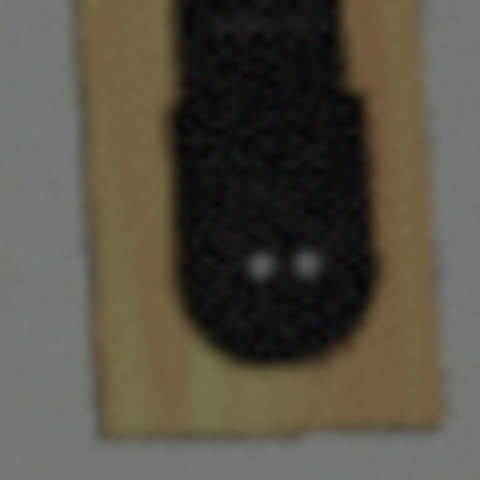

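The crop confirms the choice. It shows steel legs with the dark block at the robot end, tips away from the robot, a red roller at full-picture (204.6,186.9) and a red plate at (216,183.6). The two marks are at (372.8,173.1) and (378.5,173.1).

Run:
```python
from h import *
f=load('top0')
c=lambda u,v:(185+(u+.5)/7-.5,155+(v+.5)/7-.5)
a=at(f,*c(186,95),.057); b=at(f,*c(268,440),.057); d=a-b
print('fixed leg tip',a,'back',b,np.linalg.norm(d),'yaw',np.degrees(np.arctan2(d[1],d[0])))
print('plate',at(f,*c(218,200),.057),'roller',at(f,*c(137,223),.057))
m1=at(f,340+262.5/8-.5,140+265.5/8-.5,.034);m2=at(f,340+308.5/8-.5,140+265.5/8-.5,.034)
print(m1,m2,np.linalg.norm(m1-m2))
# board edges
for u,v in [(102,435),(440,428),(76,0),(418,0)]: print(at(f,340+u/8,140+v/8,.012))
T=rot(manip.state()['tool_rot']); print(T)
w=load('wrist0'); p=manip.state()['tool_pos']; print('cam in tool',T.T@(w['position']-p)); print(T.T@rot(w['orientation']))
```

```text
fixed leg tip [0.55447083 0.22688684 0.057     ] back [0.42406361 0.19608197 0.057     ] 0.1339962016766666 yaw 13.290808440698141
plate [0.51454919 0.21482301 0.057     ] roller [0.50600909 0.24509164 0.057     ]
[ 0.54425052 -0.20755044  0.034     ] [ 0.54418084 -0.22335714  0.034     ] 0.015806849155583568
[ 0.48753494 -0.1574108   0.012     ]
[ 0.48926033 -0.27550654  0.012     ]
[ 0.64028986 -0.15179912  0.012     ]
[ 0.64006358 -0.27235838  0.012     ]
[[ 3.22932769e-01 -9.46421854e-01 -3.17431817e-04]
 [-9.46420497e-01 -3.22932848e-01  1.61794991e-03]
 [-1.63377232e-03 -2.22065067e-04 -9.99998641e-01]]
cam in tool [ 0.00017342 -0.07795427 -0.14381503]
[[ 9.99999780e-01  2.65998436e-04  6.07896024e-04]
 [ 4.38293735e-04 -9.52620661e-01 -3.04160622e-01]
 [ 4.98188063e-04  3.04160821e-01 -9.52620568e-01]]
```

```bash
cat >> h.py <<'E'
def go(tgt,yaw=None):
    s=manip.state(); T=rot(s['tool_rot']); cur=np.degrees(np.arctan2(T[1,0],T[0,0]))
    d=np.array(tgt)-s['tool_pos']; print('t',s['time'],'delta cm tool',(T.T@d*100).round(2),'tool x yaw',cur.round(2), 'zaxis',T[:,2].round(4))
    if yaw is not None:
        t=-(yaw-cur); c,s_=np.cos(np.radians(yaw)),np.sin(np.radians(yaw))
        T2=np.array([[c,s_,0],[s_,-c,0],[0,0,-1]]).T
        T2=np.column_stack([[c,s_,0],[s_,-c,0],[0,0,-1]])
        print('turn units',t/6,'then delta',(T2.T@d*100).round(2))
E
python3 -c "
from h import *
go([.50,-.215,.23],-76.7)"
```

```text
t 0.15 delta cm tool [-25.96 -40.37   0.08] tool x yaw -71.16 zaxis [-3.0e-04  1.6e-03 -1.0e+00]
turn units 0.9234009076531535 then delta [-2.973e+01 -3.768e+01  3.000e-02]
```

```bash
python3 -m crank '[[-1,-1.2,0,0.92],[-2.4,-3,0,0],[-2.5,-3.2,0,0],[-2.5,-3.2,0,0],[-2.5,-3.2,0,0],[-2.5,-3.2,0,0],[-2.5,-3.2,0,0],[-2.5,-3.2,0,0],[-2.5,-3.2,0,0],[-2.5,-3.2,0,0]]' && python3 -c "
from h import *
go([.50,-.215,.23],-90+1.5)"
```

```text
time: 0.98
tool_pos: [0.4374, -0.2924, 0.2311]
tool_rot: [-0.0, 0.784, -0.62, 0.0]
contact_force: [0.6, -0.7, 0.4]
gripper_width: 1.001
t 0.9833 delta cm tool [-6.09 -7.88  0.11] tool x yaw -76.69 zaxis [ 0.  0. -1.]
turn units 1.96776146304092 then delta [-7.58 -6.46  0.11]
```

```bash
python3 -m crank '[[-2.4,-3,0,0],[-1.8,-2.4,0,0],[-1,-1.3,0,0],[0,0,0,0],[0,0,0,0]]'
python3 - <<'E'
from h import *
grab('wrist','w1'); go([.50,-.215,.23],-88.5)
f=load('w1');print(proj(f,[.5442,-.2155,.034]))
E
```

```text
time: 1.4
tool_pos: [0.4899, -0.2277, 0.2309]
tool_rot: [0.0, 0.785, -0.62, -0.0]
contact_force: [0.1, -0.6, -0.5]
gripper_width: 1.002
t 1.45 delta cm tool [-1.06 -1.33  0.09] tool x yaw -76.66 zaxis [-9.e-04 -1.e-04 -1.e+00]
turn units 1.9735365686715933 then delta [-1.31 -1.08  0.09]
[277.97862713 123.39800024]
```

View pics/w1.png

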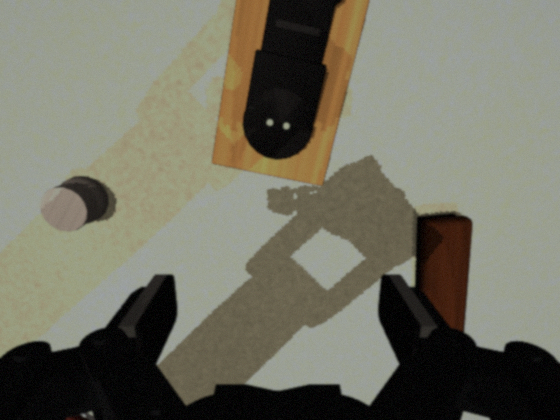

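The wrist picture shows the two marks at about (270,122) and (287,126) on the heel, agreeing with the predicted midpoint (278,123). The tin is at (75,205) and the brush at (443,270). I'll enlarge the crop to measure them.

Run:
```python
from h import *
crop('w1',200,0,380,200,4,'c3')
f=load('w1'); g=f['img'][110:140,255:300].astype(float).sum(2)
n,l,st,c=cv2.connectedComponentsWithStats((g>300).astype(np.uint8)); print(st[1:],c[1:]+[255,110])
P=[at(f,*(q+[255,110]),.034) for q in c[1:]]; print(P)
if len(P)==2: d=P[0]-P[1]; print(np.linalg.norm(d),np.degrees(np.arctan2(d[1],d[0])), (P[0]+P[1])/2)
```

```text
[[12  9  6  6 27]
 [29 13  5  6 26]] [[269.48148148 121.88888889]
 [286.         125.5       ]]
[array([ 0.54368546, -0.20734421,  0.034     ]), array([ 0.54407825, -0.2233682 ,  0.034     ])]
0.01602880620874166 91.40418222665596 [ 0.54388186 -0.2153562   0.034     ]
```

View pics/c3.png

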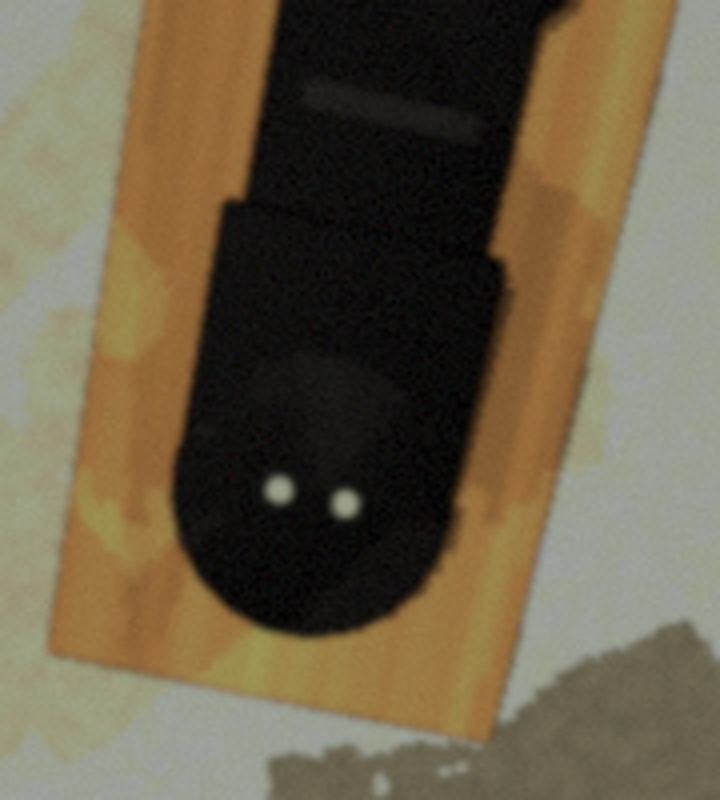

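The wrist view puts the mark midpoint at (0.5439,-0.2154) with 16.03 mm spacing and a sole yaw of 1.4°, within 0.5 mm of the top camera. Next I'll move over the tweezers.

```bash
python3 -c "
from h import *
go([.51,.227,.20],-76.7)"
```

```text
t 1.45 delta cm tool [-43.84 -12.5    3.09] tool x yaw -76.66 zaxis [-9.e-04 -1.e-04 -1.e+00]
turn units 0.00686990200492706 then delta [-43.85 -12.47   3.09]
```

```bash
python3 -m crank '[[-1.8,-0.5,0,0],[-3.6,-1,0,0],[-3.8,-1.1,0,0],[-3.8,-1.1,0,0],[-3.8,-1.1,0,0],[-3.8,-1.1,0,0],[-3.8,-1.1,0.5,0],[-3.8,-1.1,0.5,0],[-3.8,-1.1,0.5,0],[-3.8,-1.1,0.5,0]]' >/dev/null; python3 -m crank '[[-3.6,-1,0.5,0],[-2.5,-0.7,0.5,0],[-1.2,-0.3,0,0],[0,0,0,0],[0,0,0,0]]'
python3 - <<'E'
from h import *
grab('wrist','w2'); go([.51,.227,.20],-76.7)
E
```

```text
time: 2.7
tool_pos: [0.5106, 0.2184, 0.2014]
tool_rot: [0.0, 0.784, -0.621, 0.0]
contact_force: [0.1, -0.1, -0.0]
gripper_width: 0.998
t 2.75 delta cm tool [-0.9  -0.14  0.15] tool x yaw -76.77 zaxis [ 3.e-04 -8.e-04 -1.e+00]
turn units -0.01175121656995041 then delta [-0.9  -0.14  0.16]
```

View pics/w2.png

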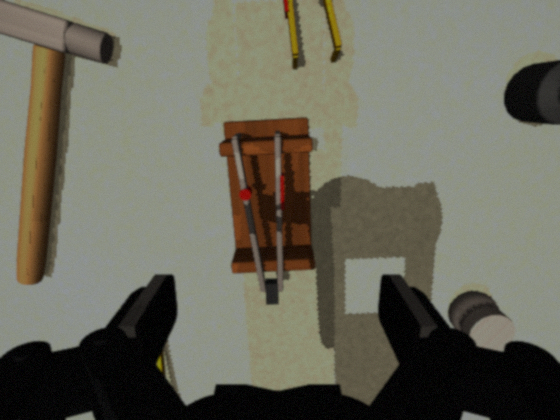

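The wrist view shows the tweezers on the rest below the gripper: roller (245,195), plate (282,188), dark block (272,291), tips up. I'll crop to measure.

Run:
```python
from h import *
crop('w2',210,110,330,310,4,'c4')
```

```text
(no output)
```

View pics/c4.png

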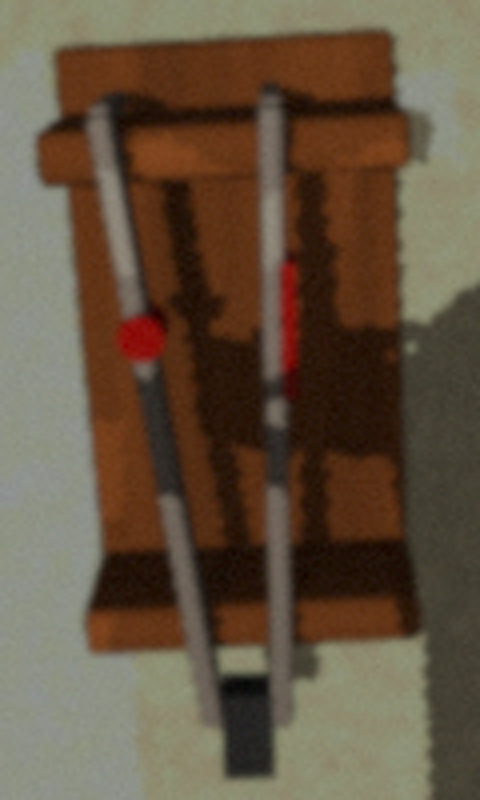

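Run:
```python
from h import *
f=load('w2'); c=lambda u,v:(210+(u+.5)/4-.5,110+(v+.5)/4-.5)
a=at(f,*c(271,120),.057); b=at(f,*c(282,700),.057); d=(a-b)[:2]; yaw=np.arctan2(d[1],d[0]); print(a,b,np.linalg.norm(d),np.degrees(yaw))
xh=np.array([np.cos(yaw),np.sin(yaw)]); yh=np.array([-xh[1],xh[0]])
p1=at(f,*c(290,262),.057)[:2]; p2=at(f,*c(290,395),.057)[:2]; r=at(f,*c(141,338),.057)[:2]
tip=at(f,*c(270,90),.057)[:2]; blk=at(f,*c(248,776),.057)[:2]
for n,p in dict(p1=p1,p2=p2,roller=r,tip=tip,blk=blk).items(): print(n,p,'x',(p@xh).round(4),'y rel fixed leg',((p-a[:2])@yh).round(4))
o=a[:2]+8e-3*yh; o=o+xh*((p1+p2)@xh/2-o@xh); print('grip station by plate',o)
o2=a[:2]+8e-3*yh; o2=o2+xh*(tip@xh-.0485-o2@xh); print('by tip', o2)
```

```text
[0.55574211 0.22865172 0.057     ] [0.42697593 0.19566005 0.057     ] 0.13292547139131092 14.37083229733128
p1 [0.52806156 0.21802788] x 0.5657 y rel fixed leg -0.0034
p2 [0.49962483 0.21119762] x 0.5364 y rel fixed leg -0.003
roller [0.50473149 0.24512798] x 0.5498 y rel fixed leg 0.0286
tip [0.56151504 0.23022075] x 0.6011 y rel fixed leg 0.0001
blk [0.40541269 0.19879767] x 0.4421 y rel fixed leg 0.0084
grip station by plate [0.51106327 0.22546279]
by tip [0.51256866 0.2258485 ]
```

The measurements agree with the given sizes: the roller is 28.6 mm from the fixed leg (28.3 expected), the plate is 29 mm long, and the heading is about 14.2°. I'll align and descend.

```bash
python3 -c "
from h import *
go([.5104,.2318,.031],-75.8)"
```

```text
t 2.75 delta cm tool [-1.37 -0.28 17.05] tool x yaw -76.77 zaxis [ 3.e-04 -8.e-04 -1.e+00]
turn units -0.16175121656995137 then delta [-1.35 -0.31 17.06]
```

```bash
python3 -m crank '[[-0.7,-0.15,0,-0.16],[-0.65,-0.15,1,0],[0,0,2.5,0],[0,0,2.5,0],[0,0,2.5,0],[0,0,2,0],[0,0,1,0],[0,0,0,0],[0,0,0,0],[0,0,0,0]]'
python3 - <<'E'
from h import *
grab('wrist','w3'); go([.5104,.2318,.031],-75.8)
E
```

```text
time: 3.58
tool_pos: [0.5111, 0.2335, 0.0879]
tool_rot: [-0.001, 0.789, -0.614, 0.001]
contact_force: [-0.6, 0.1, 0.4]
gripper_width: 1.006
t 3.6333 delta cm tool [0.16 0.16 5.73] tool x yaw -75.73 zaxis [ 0.0032  0.001  -1.    ]
turn units 0.0117166446112833 then delta [0.16 0.14 5.73]
```

View pics/w3.png

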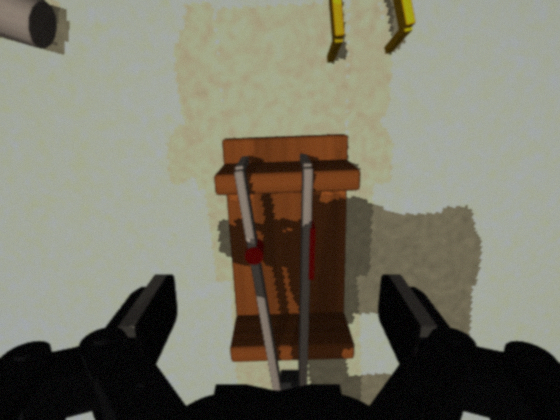

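The wrist view shows roller (255,252) and plate (313,250), which straddle the finger centre line at column ~280. I'll re-measure heading and station at this closer range.

Run:
```python
from h import *
crop('w3',210,130,370,390,3,'c5')
```

```text
(no output)
```

View pics/c5.png

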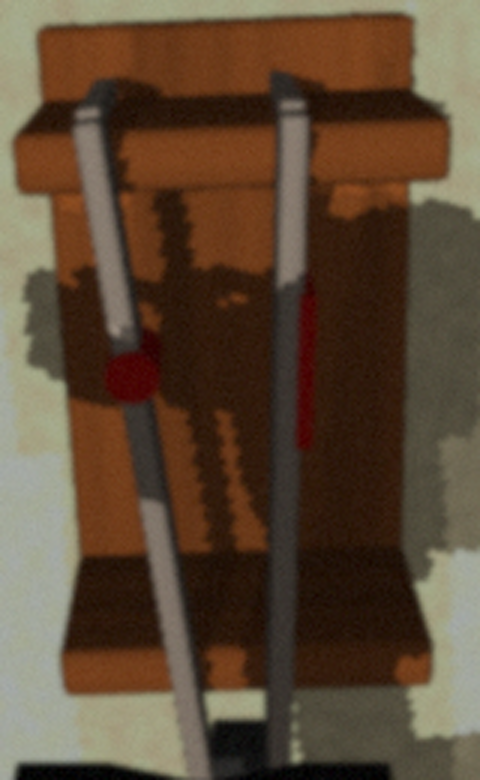

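Run:
```python
from h import *
f=load('w3'); c=lambda u,v:(210+(u+.5)/3-.5,130+(v+.5)/3-.5)
a=at(f,*c(293,115),.057); b=at(f,*c(279.5,740),.057); d=(a-b)[:2]; yaw=np.arctan2(d[1],d[0]); print(a,b,np.linalg.norm(d),np.degrees(yaw))
xh=np.array([np.cos(yaw),np.sin(yaw)]); yh=np.array([-xh[1],xh[0]])
p1=at(f,*c(308,287),.057)[:2]; p2=at(f,*c(306,447),.057)[:2]; r=at(f,*c(132,376),.057)[:2]
tip=at(f,*c(293,101),.057)[:2]
for n,p in dict(p1=p1,p2=p2,roller=r,tip=tip).items(): print(n,p,'x',(p@xh).round(4),'y',((p-a[:2])@yh).round(4))
for e in ((p1+p2)@xh/2, tip@xh-.047):
  o=a[:2]+8e-3*yh; o=o+xh*(e-o@xh); print(o)
go([*(o+6.4e-3*yh),.031],np.degrees(yaw)-90)
```

```text
[0.55825156 0.22966303 0.057     ] [0.43220663 0.19705615 0.057     ] 0.13019421098887116 14.50402449890072
p1 [0.52919099 0.21871131] x 0.5671 y -0.0033
p2 [0.49853674 0.21032358] x 0.5353 y -0.0038
roller [0.50465835 0.24510576] x 0.55 y 0.0284
tip [0.56054007 0.23030755] x 0.6004 y 0.0001
[0.51097217 0.22569556]
[0.5130471  0.22623233]
t 3.6333 delta cm tool [0.12 0.04 5.73] tool x yaw -75.73 zaxis [ 0.0032  0.001  -1.    ]
turn units -0.03895410520550276 then delta [0.12 0.02 5.73]
```

```bash
python3 -m crank '[[0.1,0.05,1,0],[0,0,1.5,0],[0,0,1.5,0],[0,0,1.2,0],[0,0,0.5,0],[0,0,0,0],[0,0,0,0],[0,0,0,0]]'
python3 - <<'E'
from h import *
go([.512,.2322,.031],-75.6)
E
```

```text
time: 4.3
tool_pos: [0.5105, 0.2325, 0.0302]
tool_rot: [-0.001, 0.79, -0.614, 0.0]
contact_force: [0.1, 0.3, -0.6]
gripper_width: 0.997
t 4.3 delta cm tool [ 0.06 -0.14 -0.08] tool x yaw -75.72 zaxis [ 1.6e-03  5.0e-04 -1.0e+00]
turn units -0.019961439695964128 then delta [ 0.06 -0.14 -0.08]
```

Now I'll close, first to just around the untouched width and then to the marked width (25/85 = 0.294).

```bash
python3 -m crank '[[0,-0.1,0,0],[0,0,0,0],[0,0,0,0],[0,0,0,0],[0,0,0,0],[0,0,0,0]]' 0.4 ; python3 -m crank '[[0,0,0,0],[0,0,0,0],[0,0,0,0],[0,0,0,0],[0,0,0,0],[0,0,0,0]]' 0.294
python3 - <<'E'
from h import *
grab('wrist','w4')
crop('w4',130,50,430,420,2,'w4c')
E
```

```text
time: 4.8
tool_pos: [0.5111, 0.2327, 0.0299]
tool_rot: [-0.0, 0.79, -0.614, 0.0]
contact_force: [-0.4, -0.7, 2.6]
gripper_width: 0.399
time: 5.3
tool_pos: [0.5118, 0.2328, 0.0307]
tool_rot: [-0.001, 0.79, -0.614, 0.001]
contact_force: [0.2, 0.4, 6.0]
gripper_width: 0.301
```

View pics/w4.png

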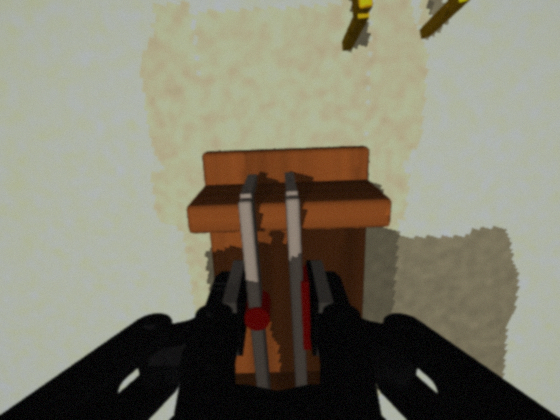

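The grip is made: the legs are between the pads, with roller (258,317) and plate (307,315), and the legs nearly parallel. Lifting next.

```bash
python3 -m crank '[[0,0,-0.3,0],[0,0,-0.7,0],[0,0,-1.2,0],[0,0,-1.5,0],[0,0,-1.5,0],[0,0,-1.2,0],[0,0,-0.8,0],[0,0,0,0],[0,0,0,0],[0,0,0,0]]'
python3 - <<'E'
from h import *
grab('wrist','w5');grab('side','s5')
crop('w5',190,120,350,400,3,'c6')
E
```

```text
time: 6.18
tool_pos: [0.5101, 0.2322, 0.1005]
tool_rot: [0.001, 0.789, -0.614, -0.0]
contact_force: [0.3, 0.8, -1.4]
gripper_width: 0.295
```

View pics/w5.png

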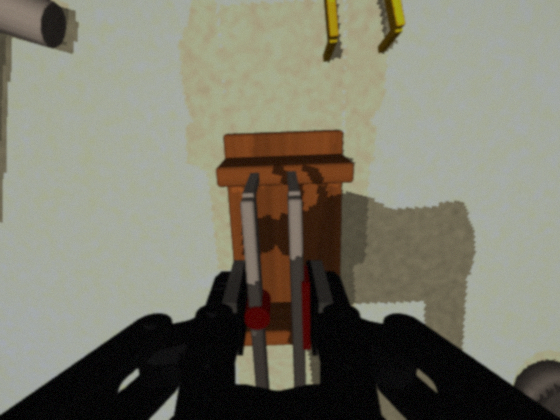

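View pics/c6.png

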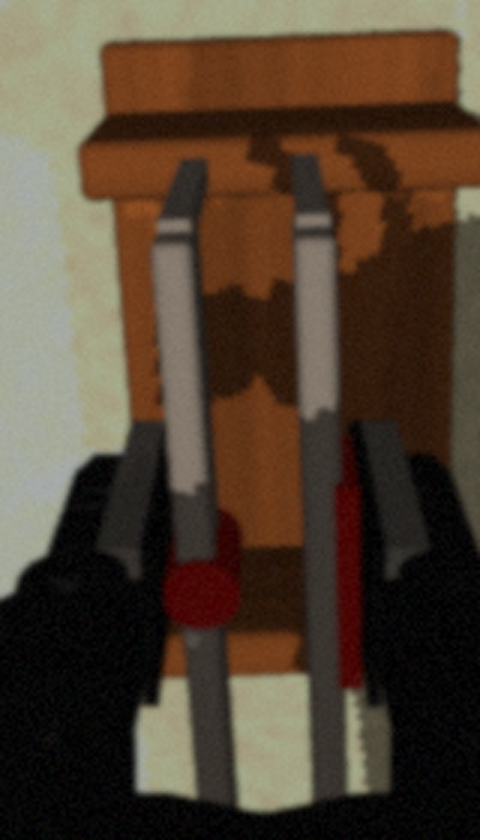

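The tweezers are lifted: legs run to tips at around (254,180) and (293,175), clear of the rest. I'll enlarge to fit their pose in the gripper.

Run:
```python
from h import *
crop('w5',230,160,320,250,8,'c7'); crop('w5',220,270,330,400,6,'c8')
crop('s5',200,150,340,290,5,'c9')
```

```text
(no output)
```

View pics/c7.png

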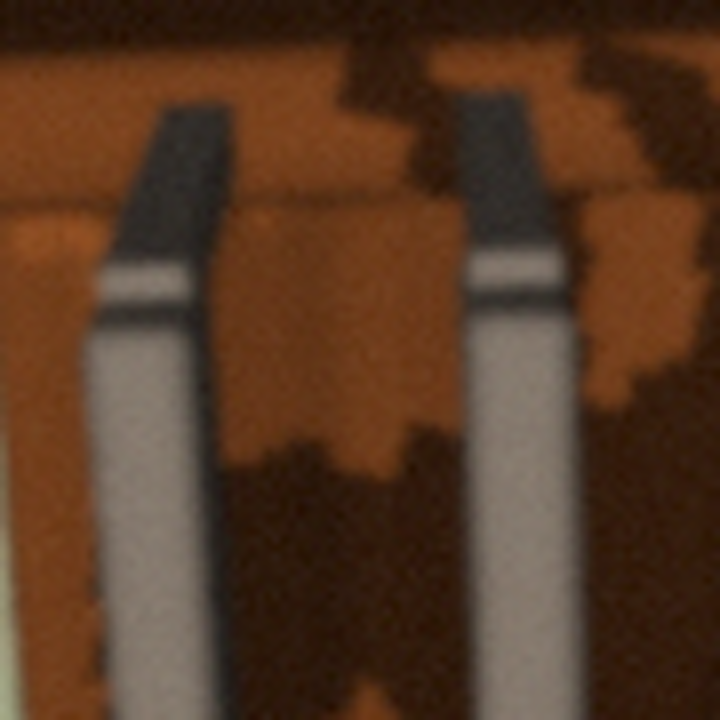

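View pics/c8.png

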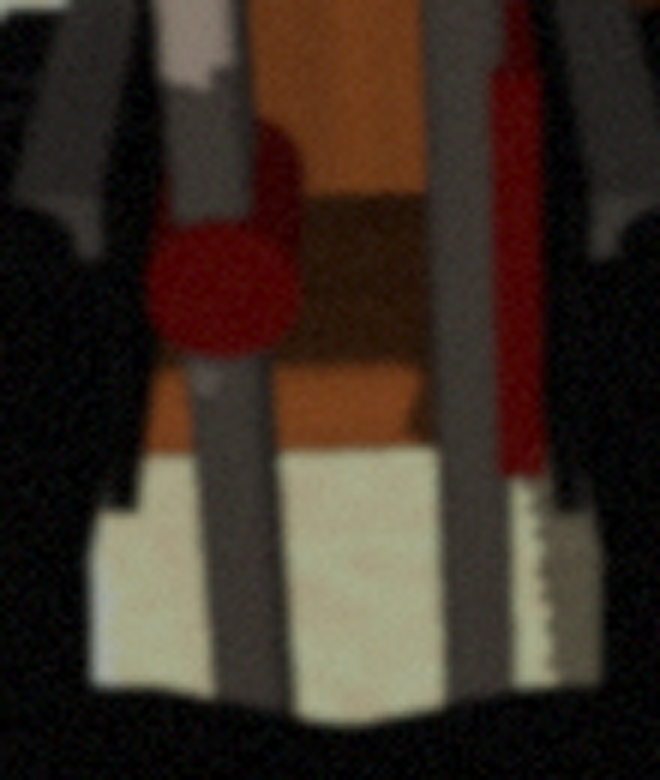

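View pics/c9.png

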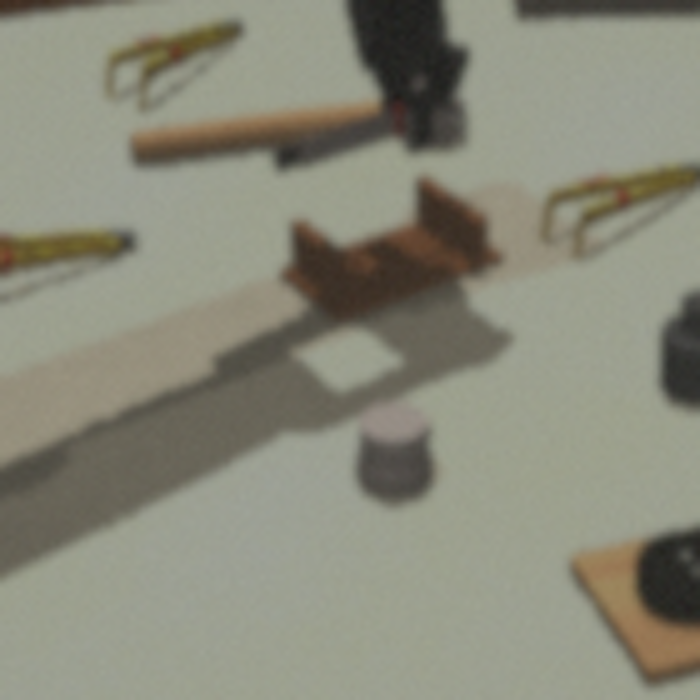

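```bash
cat > fit.py <<'E'
from h import *
from scipy.optimize import least_squares
def model(p,P,leg):
    # P in tweezers frame; leg 1 = sprung
    x,y,z,yaw,pitch,roll,e=p   # e = angle beyond parallel (inward)
    P=np.array(P,float)/1000
    if leg:
        h=np.array([-.095,.008,0]); P=h+R.from_euler('z',-e).as_matrix()@(P-h)
    return R.from_euler('ZYX',[yaw,pitch,roll]).as_matrix()@P+[x,y,z]
def fit(f,obs,p0):
    pri=np.array([.02,.02,.02,.2,.05,.01,.05])
    def res(p):
        r=[]
        for P,leg,uv,w in obs:
            d=(proj(f,model(p,P,leg))-uv)*np.array(w); r+=list(d)
        return np.r_[r,(p-p0)/pri*.3]
    s=least_squares(res,p0,x_scale=pri); 
    return s.x,res(s.x)
E
cat > f5.py <<'E'
from fit import *
f=load('w5'); a=lambda u,v:np.array([230+(u+.5)/8-.5,160+(v+.5)/8-.5]); b=lambda u,v:np.array([220+(u+.5)/6-.5,270+(v+.5)/6-.5])
E=(1,0)  # column only (edge)
obs=[([47,10.5,12],1,a(88,325),(1,1)),([47,5.5,12],1,a(188,325),(1,1)),
 ([47,-5.5,12],0,a(470,312),(1,1)),([47,-10.5,12],0,a(575,312),(1,1)),
 ([48.5,10,-28],1,a(165,105),(1,1)),([48.5,6,-28],1,a(235,105),(1,1)),
 ([48.5,-6,-28],0,a(458,95),(1,1)),([48.5,-10,-28],0,a(523,95),(1,1))]
s=manip.state(); T=rot(s['tool_rot']); g=s['tool_pos']-T[:,2]*.0187
yaw0=np.radians(14.3)
p0=np.array([g[0],g[1],g[2]-.006,yaw0,0,0,0])
# edge points at unknown x: solve x so that row matches -> add as line constraint
def linex(P0,leg,uv,p):
    xs=np.linspace(-70,47,235); q=np.array([proj(f,model(p,[x,*P0],leg)) for x in xs]); return [xs[np.argmin(abs(q[:,1]-uv[1]))],*P0]
p=p0
for it in range(5):
    L=[([*linex((10.5,12),1,b(205,600),p)],1,b(205,600),E),([*linex((10.5,12),1,b(215,690),p)],1,b(215,690),E),
       ([*linex((-10.5,12),0,b(511,600),p)],0,b(511,600),E),([*linex((-10.5,12),0,b(513,680),p)],0,b(513,680),E),
       # plate ends top outer edge
       ]
    p,r=fit(f,obs+L,p0)
print('p mm/deg',(p[:3]*1000).round(1),np.degrees(p[3:]).round(2)); print(r.round(2))
tf=model(p,[46.5,-8,-28],0);ts=model(p,[46.5,8,-28],1)
print('tips',tf,ts,'gap',np.linalg.norm(tf-ts)); 
print('tool pos',s['tool_pos'],'tips mid in tool mm',(T.T@((tf+ts)/2-s['tool_pos'])*1000).round(2)); d=T.T@(tf-ts); print('yaw of tip line in tool',np.degrees(np.arctan2(d[1],d[0])),'width',25-np.degrees(0)+0)
print('station in tool',(T.T@(p[:3]-s['tool_pos'])*1000).round(2))
E
python3 f5.py
```

```text
p mm/deg [506.9 231.2 111.2] [16.44 -0.39 -0.36 -0.49]
[-0.53  0.3   0.82 -0.3  -0.52  0.19  0.28 -0.29 -0.15  0.27 -0.37 -0.11
  0.03  0.14  0.48 -0.17  0.37  0.   -0.06 -0.   -0.14 -0.   -0.24  0.
 -0.04 -0.02 -0.02  0.06 -0.04 -0.19 -0.05]
tips [0.55403727 0.2365337  0.08355476] [0.5491659  0.2530292  0.08344585] gap 0.01720010885183623
tool pos [0.50985806 0.23217998 0.10004846] tips mid in tool mm [ -1.92 -43.6   16.45]
yaw of tip line in tool -2.1737315928975467 width 25.0
station in tool [  0.27   3.1  -11.13]
```

The fit puts the tip gap at about 17.2 mm, a bit wide, and level within 0.4°. I'll squeeze slightly, raise, turn and carry them to the sole.

```bash
cat >> h.py <<'E'
def tipgoal(mid_tool,ztip,yaw):
    c,s_=np.cos(np.radians(yaw)),np.sin(np.radians(yaw)); T2=np.column_stack([[c,s_,0],[s_,-c,0],[0,0,-1]])
    m=np.array([.5439,-.2154,ztip]); return m-T2@(np.array(mid_tool)/1000)
E
python3 -m crank '[[0,0,-0.5,0],[0,0,-1.5,0.3],[0,0,-2,0.6],[0,0,-1.5,0.7],[0,0,-0.5,0.6],[0,0,0,0.3],[0,0,0,0],[0,0,0,0]]' 0.285; python3 -c "
from h import *
t=tipgoal([-1.9,-43.6,16.4],.06,-90.7);print(t)
go(t,-90.7)"
```

```text
time: 6.95
tool_pos: [0.5105, 0.2324, 0.161]
tool_rot: [-0.0, -0.703, 0.711, 0.0]
contact_force: [-0.3, 1.0, -1.0]
gripper_width: 0.287
[ 0.50028004 -0.2167672   0.0764    ]
t 6.95 delta cm tool [44.92  0.49  8.47] tool x yaw -90.67 zaxis [-7.e-04 -2.e-04 -1.e+00]
turn units 0.004858707636851515 then delta [44.92  0.47  8.46]
```

```bash
python3 -m crank '[[0.8,0,0,0],[1.8,0,0,0],[2.8,0,0,0],[3.2,0.1,0,0],[3.2,0.1,0,0],[3.2,0.1,0,0],[3.2,0.1,0,0],[3.2,0.1,0,0],[3.2,0,0,0],[3.2,0,0,0]]' >/dev/null; python3 -m crank '[[3.2,0,0,0],[3.2,0,0,0],[3.2,0,0.3,0],[2.8,0,1,0],[2.2,0,1.5,0],[1.4,0,1.5,0],[0.9,0,1.2,0],[0,0,0.7,0],[0,0,0,0],[0,0,0,0]]'
python3 - <<'E'
from h import *
print(manip.state()['tool_pos'])
grab('wrist','w6');grab('side','s6')
t=tipgoal([-1.9,-43.6,16.4],.06,-90.7);go(t,-90.7)
E
```

```text
time: 8.62
tool_pos: [0.4998, -0.2136, 0.0988]
tool_rot: [-0.0, -0.703, 0.711, 0.001]
contact_force: [0.3, -0.3, -0.9]
gripper_width: 0.283
[ 0.49976274 -0.21358477  0.09883911]
t 8.7167 delta cm tool [0.3  0.04 2.38] tool x yaw -90.64 zaxis [ 1.2e-03 -5.0e-04 -1.0e+00]
turn units 0.009820247790168915 then delta [0.3  0.04 2.38]
```

View pics/w6.png

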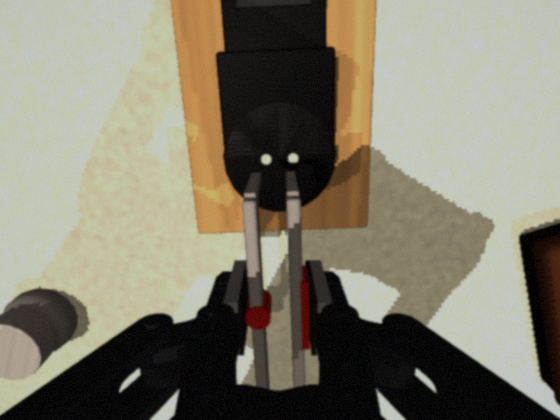

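The marks are at (266,159) and (293,158), with the tips just short of them at about (256,176) and (293,174). Tip height is about 82 mm, so perspective accounts for most of that offset. I'll step down and re-measure.

```bash
python3 -m crank '[[0.15,0,0.7,0],[0.15,0,1,0],[0,0,0.7,0],[0,0,0,0],[0,0,0,0]]'
python3 - <<'E'
from h import *
grab('wrist','w7')
crop('w7',225,140,325,230,8,'c10'); crop('w7',220,270,330,400,6,'c11')
i=cv2.imread('pics/c10.png').astype(float); cv2.imwrite('pics/c10.png',np.clip((i/255)**.6*255,0,255))
i=cv2.imread('pics/c11.png').astype(float); cv2.imwrite('pics/c11.png',np.clip((i/255)**.6*255,0,255))
t=tipgoal([-1.9,-43.6,16.4],.06,-90.7);go(t,-90.7)
E
```

```text
time: 9.13
tool_pos: [0.4993, -0.2169, 0.0741]
tool_rot: [-0.0, -0.703, 0.711, 0.001]
contact_force: [0.4, -0.2, -0.1]
gripper_width: 0.285
t 9.1833 delta cm tool [-0.05 -0.05 -0.16] tool x yaw -90.72 zaxis [-9.e-04  6.e-04 -1.e+00]
turn units -0.002580358714553199 then delta [-0.05 -0.05 -0.16][ WARN:0@0.836] global loadsave.cpp:1063 imwrite_ Unsupported depth image for selected encoder is fallbacked to CV_8U.
```

View pics/c10.png

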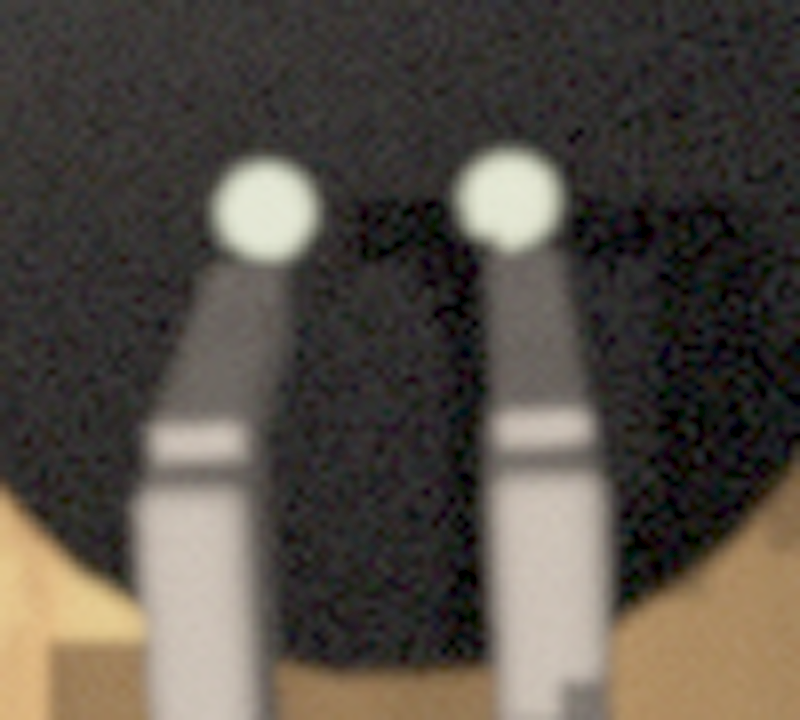

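View pics/c11.png

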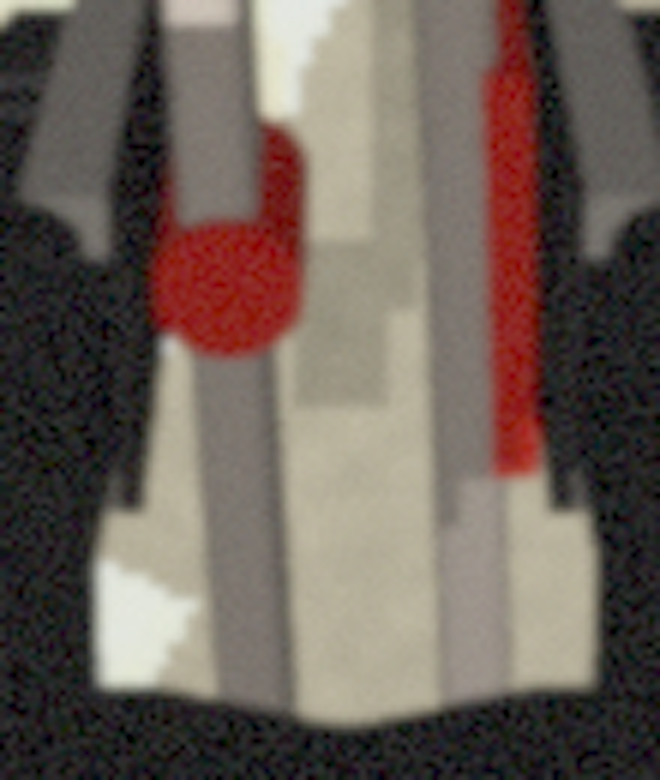

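```bash
cat > f7.py <<'E'
import sys
from fit import *
def run(name,tips,edges,off,s1,offe,s2,tp):
    f=load(name); a=lambda u,v:np.array([off[0]+(u+.5)/s1-.5,off[1]+(v+.5)/s1-.5]); b=lambda u,v:np.array([offe[0]+(u+.5)/s2-.5,offe[1]+(v+.5)/s2-.5])
    obs=[(P,l,a(*uv),w) for P,l,uv,w in tips]
    T=np.column_stack([[np.cos(np.radians(-90.7)),np.sin(np.radians(-90.7)),0],[np.sin(np.radians(-90.7)),-np.cos(np.radians(-90.7)),0],[0,0,-1]])
    p0=np.array([*(tp+T@[0,.003,-.0115]),np.radians(-.7),0,0,0]); p=p0
    for it in range(5):
        L=[]
        for P0,leg,uv in edges:
            uv=b(*uv); xs=np.linspace(-80,47,255); q=np.array([proj(f,model(p,[x,*P0],leg)) for x in xs]); L.append(([xs[np.argmin(abs(q[:,1]-uv[1]))],*P0],leg,uv,(1,0)))
        p,r=fit(f,obs+L,p0)
    print('p',(p[:3]*1000).round(1),np.degrees(p[3:]).round(2)); print(r.round(1))
    tf=model(p,[46.5,-8,-28],0);ts=model(p,[46.5,8,-28],1)
    print('tf',tf,'ts',ts,'gap',np.linalg.norm(tf-ts)); m=(tf+ts)/2; mt=T.T@(m-tp)*1000
    d=ts-tf; yl=np.degrees(np.arctan2(d[1],d[0])); print('mid',m,'in tool',mt.round(2),'line yaw',yl)
    return f
if __name__=='__main__':
    tips=[([47,10.5,12],1,(135,490),(1,1)),([47,5.5,12],1,(245,490),(1,1)),([47,-5.5,12],0,(491,475),(1,1)),([47,-10.5,12],0,(608,475),(1,1)),
     ([48.5,10,-28],1,(220,264),(1,1)),([48.5,6,-28],1,(292,264),(1,1)),([48.5,-6,-28],0,(486,250),(1,1)),([48.5,-10,-28],0,(565,250),(1,1))]
    edges=[((10.5,12),1,(207,600)),((10.5,12),1,(217,690)),((-10.5,12),0,(509,600)),((-10.5,12),0,(511,680))]
    f=run('w7',tips,edges,(225,140),8,(220,270),6,np.array([.4993,-.2169,.0741]))
    for n,uv in dict(L=(265,210),Rr=(509,199)).items(): print(n,at(f,225+(uv[0]+.5)/8-.5,140+(uv[1]+.5)/8-.5,.034))
E
python3 f7.py
```

```text
p [ 497.  -216.8   88.7] [ 1.81 -0.43 -0.73  0.19]
[-0.1  0.2  0.5 -0.3 -0.1  0.4 -0.3 -0.2 -0.1 -0.  -0.3 -0.4  0.7  0.3
 -0.4 -0.   0.2  0.  -0.4 -0.   0.1 -0.   0.1 -0.   0.   0.   0.   0.1
 -0.  -0.4  0. ]
tf [ 0.5439887  -0.22362819  0.06119833] ts [ 0.54349839 -0.20810085  0.06099954] gap 0.01553635983280191
mid [ 0.54374355 -0.21586452  0.06109893] in tool [ -1.58 -44.43  13.  ] line yaw 91.8086211026104
L [ 0.54349975 -0.20712482  0.034     ]
Rr [ 0.54403118 -0.22333008  0.034     ]
```

The tips fit at (0.5437,-0.2159) with a 15.5 mm gap, and the marks re-measure at (0.5438,-0.2152), so the error is under 1 mm. From the rest geometry the tips sit 13–16 mm below the TCP, so I'll descend about 1.8 cm slowly.

```bash
python3 -m crank '[[-0.06,0,0.3,0],[0,0,0.4,0],[0,0,0.4,0],[0,0,0.4,0],[0,0,0.2,0],[0,0,0.1,0],[0,0,0,0],[0,0,0,0],[0,0,0,0],[0,0,0,0]]'
python3 - <<'E'
from h import *
s=manip.state();print(s['tool_pos'])
grab('wrist','w8');grab('side','s8');
crop('w8',225,130,325,230,8,'c12'); crop('w8',220,270,330,400,6,'c13'); crop('s8',290,220,390,300,8,'c14')
for n in ['c12','c13','c14']:
  i=cv2.imread(f'pics/{n}.png').astype(float); cv2.imwrite(f'pics/{n}.png',np.clip((i/255)**.6*255,0,255).astype(np.uint8))
E
```

```text
time: 10.02
tool_pos: [0.5002, -0.217, 0.0576]
tool_rot: [0.0, -0.703, 0.712, -0.0]
contact_force: [0.6, -0.2, -1.0]
gripper_width: 0.288
[ 0.50021313 -0.21696637  0.05757375]
```

View pics/c12.png

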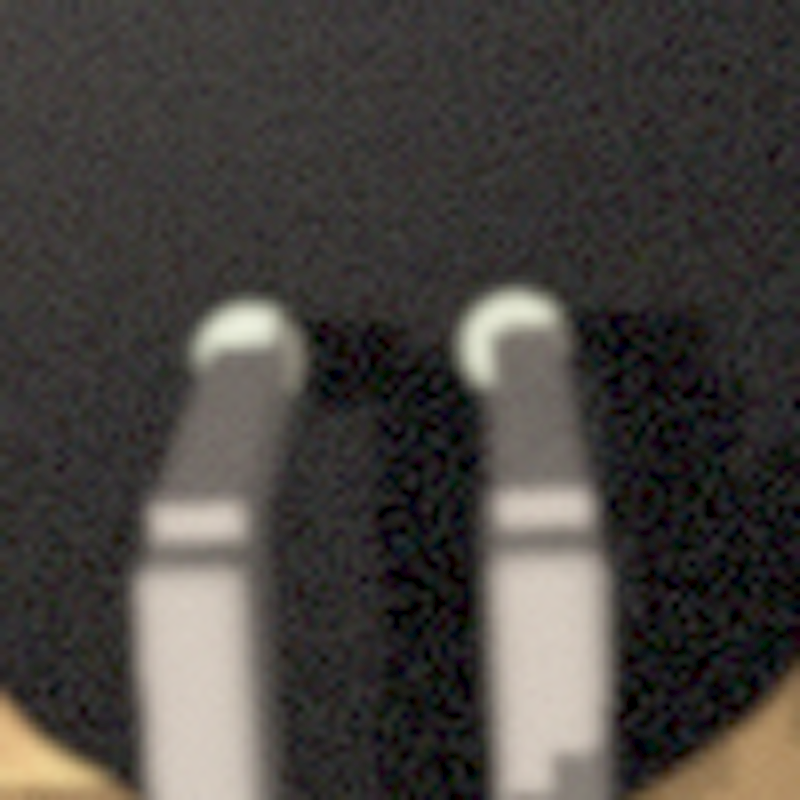

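View pics/c13.png

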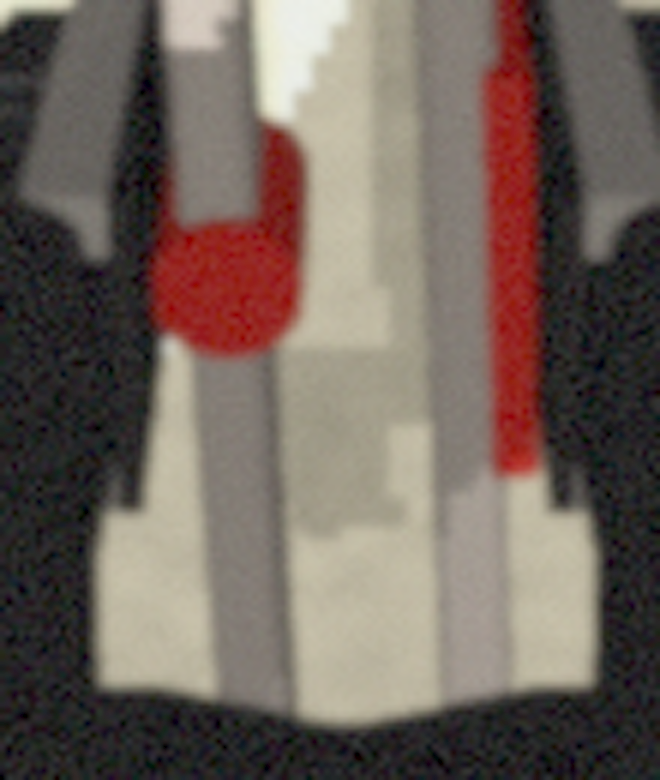

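View pics/c14.png

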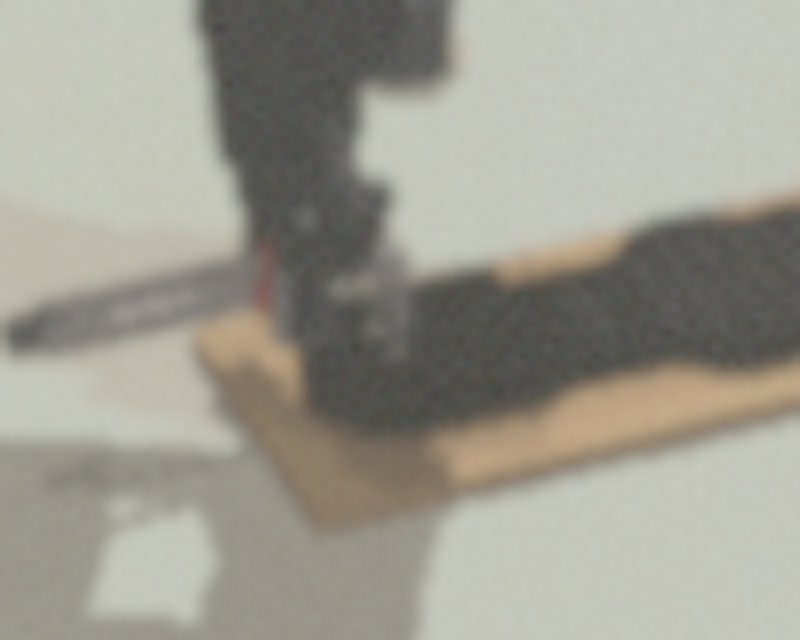

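Run:
```python
from f7 import *
tips=[([47,10.5,12],1,(135,570),(1,1)),([47,5.5,12],1,(245,570),(1,1)),([47,-5.5,12],0,(491,555),(1,1)),([47,-10.5,12],0,(610,555),(1,1)),
 ([48.5,10,-28],1,(206,350),(1,1)),([48.5,6,-28],1,(281,350),(1,1)),([48.5,-6,-28],0,(494,330),(1,1)),([48.5,-10,-28],0,(565,330),(1,1))]
edges=[((10.5,12),1,(209,600)),((10.5,12),1,(217,690)),((-10.5,12),0,(508,600)),((-10.5,12),0,(511,680))]
f=run('w8',tips,edges,(225,130),8,(220,270),6,np.array([.5002,-.2170,.0576]))
for n,uv in dict(L=(248,352),Rr=(513,341)).items(): print(n,at(f,225+(uv[0]+.5)/8-.5,130+(uv[1]+.5)/8-.5,.034))
for z in (.038,.041,.044):
  print(z,[at(f,225+(u+.5)/8-.5,130+(v+.5)/8-.5,z)[:2].round(4) for u,v in ((243,350),(530,330))])
g=load('s8')
for n,P in dict(L=[.5435,-.2071,.034],R=[.544,-.2233,.034]).items(): print('side',(proj(g,P)-[290,220])*8)
```

```text
p [ 497.2 -216.9   69.4] [ 1.67 -0.66 -0.48 -0.1 ]
[-0.4  0.2 -0.2 -0.3  0.7  0.3 -0.2 -0.2  0.7 -0.4 -0.1 -0.7 -0.3  0.7
 -0.5  0.4  0.1 -0.  -0.  -0.   0.2  0.  -0.  -0.  -0.   0.   0.   0.1
 -0.1 -0.2 -0. ]
tf [ 0.54418906 -0.2237694   0.04202601] ts [ 0.54371559 -0.20752795  0.04189068] gap 0.01624890637740719
mid [ 0.54395232 -0.21564868  0.04195834] in tool [ -1.89 -43.73  15.64] line yaw 91.66980268313753
L [ 0.54370546 -0.20704936  0.034     ]
Rr [ 0.54417453 -0.22318721  0.034     ]
0.038 [array([ 0.5447, -0.207 ]), array([ 0.5456, -0.2241])]
0.041 [array([ 0.5453, -0.2072]), array([ 0.5462, -0.224 ])]
0.044 [array([ 0.5459, -0.2074]), array([ 0.5468, -0.2239])]
side [373.61880491 322.0224349 ]
side [392.04336229 346.69280329]
```

The wrist fit is very good: each tip is within 0.6 mm of its mark, the gap is 16.2 mm and the tips are about 8 mm up. The side picture seems to show the tips lower, so I'll check that camera's bias using the marks it saw earlier.

Run:
```python
from h import *
crop('s6',310,230,370,290,12,'c15');crop('s8',310,230,370,290,12,'c16')
for n in ['c15','c16']:
  i=cv2.imread(f'pics/{n}.png').astype(float); cv2.imwrite(f'pics/{n}.png',np.clip((i/255)**.5*255,0,255).astype(np.uint8))
g=load('s8')
for P in ([.5435,-.2071,.034],[.544,-.2233,.034],[.5441,-.2238,.042],[.5441,-.2238,.082],[.5437,-.2075,.042]): print('side',((proj(g,P)-[310,230]+.5)*12-.5).round(0))
```

```text
side [326. 369.]
side [354. 406.]
side [356. 381.]
side [365. 253.]
side [329. 344.]
```

View pics/c15.png

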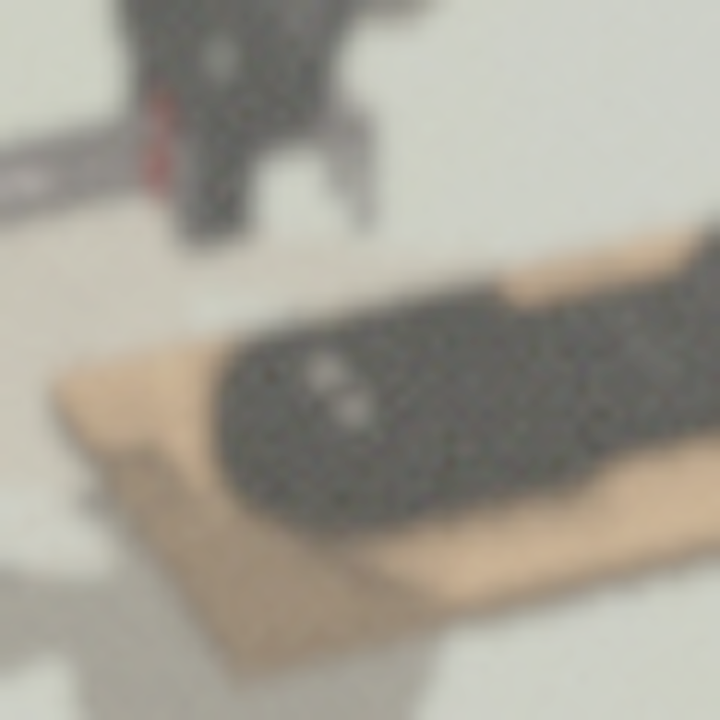

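View pics/c16.png

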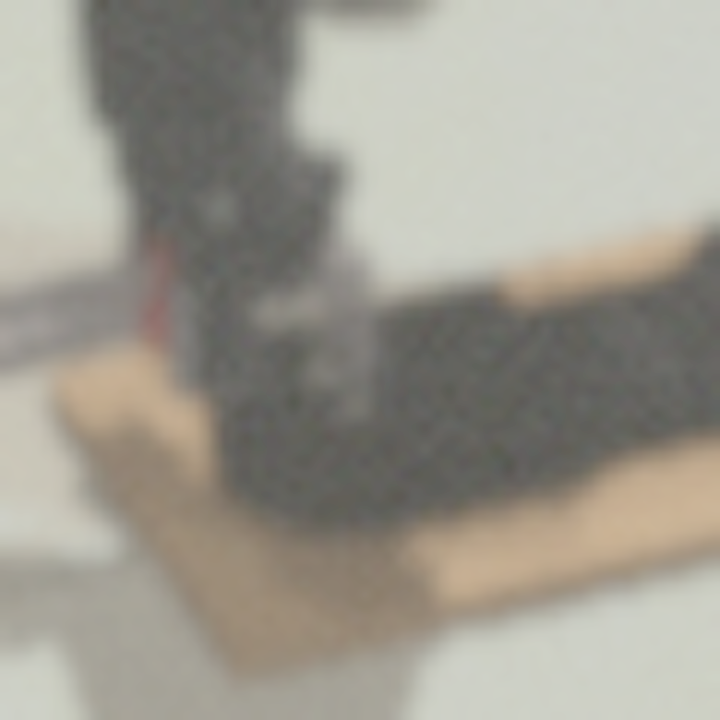

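The side camera is well calibrated: it sees the marks at (322,367) and (352,408) in its crop, where projection predicts (326,369) and (354,406). The light blob at (352,405) is the near mark showing just below the tip, so the two views agree. I'll lower 2 mm more towards half a centimetre, settle and check again.

```bash
python3 -m crank '[[0,0,0.1,0],[0,0,0.1,0],[0,0,0,0],[0,0,0,0],[0,0,0,0],[0,0,0,0],[0,0,0,0],[0,0,0,0],[0,0,0,0],[0,0,0,0]]'
python3 - <<'E'
from h import *
grab('wrist','w9');grab('top','t9')
s=manip.state();print(s['tool_pos'],s['contact_force'],np.abs(s['joint_vel']).max(),s['gripper_width'])
crop('w9',225,140,325,230,8,'c17')
i=cv2.imread('pics/c17.png').astype(float); cv2.imwrite('pics/c17.png',np.clip((i/255)**.6*255,0,255).astype(np.uint8))
E
```

```text
time: 10.95
tool_pos: [0.5001, -0.2169, 0.0553]
tool_rot: [0.0, -0.703, 0.712, -0.0]
contact_force: [0.1, -0.5, -0.5]
gripper_width: 0.289
[ 0.50002661 -0.21683605  0.05530195] [ 0.45108961  0.21416211 -0.56450044] 0.0009622525082586492 0.28659510285160456
```

View pics/c17.png

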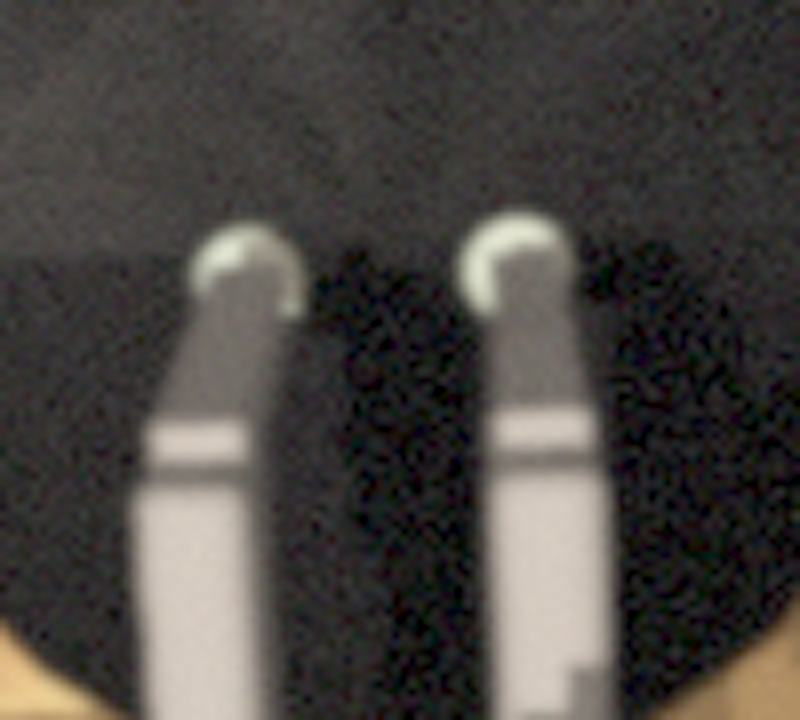

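View pics/t9.png

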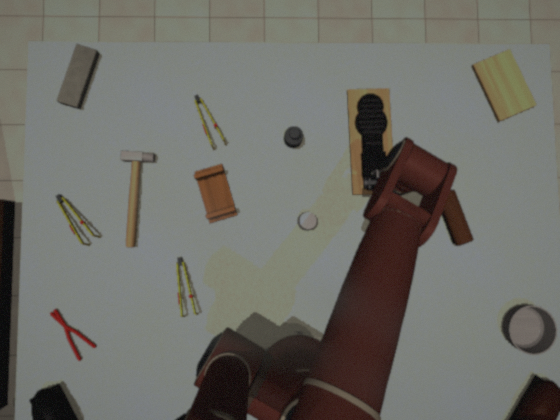

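Both tips stand over their discs: the left tip is at (248,265) and the right at (530,252) in the crop, each tip end within its mark's outline. Force is about zero and the joints are still. The top view shows the rest empty and the tin, weight, hammer and brush in their old places. Handing in.

```bash
python3 -c "
from plant import manip
print(manip.job_done())"
```

```text
the job is handed in; nothing more can be done
None
```

I picked the steel tweezers off their rest by the red plate and roller, squeezed them to the marked gap and carried them to the sole. They were handed in at about 11 s, held still by the gripper with one tip over each mark.

- **Tips and gap:** the last full fit put each tip within about 0.6 mm of its mark, with a 16.2 mm gap and the tips about 8 mm up. I then lowered them 2 mm, to an estimated 6 mm above the heel, and did not re-fit. The last wrist picture still showed both tips over their marks.
- **Steadiness and contact:** joint speeds were near zero and the wrist force stayed under 1 N, which is noise level, so the tips were not pressing on the sole.
- **Bystanders:** in the last top picture the tin, weight and hammer looked unmoved. The brush was partly behind the arm, but the part in view had not moved.
- **Checks that disagreed:**
  - The distance of the tips below the fingertips came out between 13 and 16.5 mm in different fits, so the height is only known to about 2 mm.
  - The first gap fit read 17.2 mm, so I squeezed slightly. Later fits read 15.5 and 16.2 mm, inside the tolerance.
  - The tweezers sit about 2° skewed in the pads; I corrected for that when lining them up.

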